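Charge the milling jar with grinding balls

TASK

Use the blue-handled scoop to scoop grinding balls out of the steel tray and tip them into the open steel milling jar until it holds at least three of the five; the others stay in the tray or go in as well. Do not touch the balls with the gripper and spill none, keep the jar standing about where it is, leave the other things alone, and finish by setting the scoop down flat on its base on the bench and letting go.

Things in the scene. Friction and masses are not known exactly. Their poses are not given: they have to be found in the camera images.
- scoop: loose aluminium hand scoop, 0.22 kg, stands flat by itself. Origin on its underside straight below the upright handle; z up the handle, x towards the open nose. Pan of 2 mm sheet, flat, 90 mm wide (86 inside), from x = 10 to 125 mm; back wall 40 mm high; side walls 34 mm high to x = 60, 20 mm to x = 90, none beyond. Centre of mass about 20 mm ahead of the handle.
- scoop_grip (a point): grip point on the scoop's blue handle, 92 mm above the origin on its z axis; the blue part is 18 mm (scoop x) by 24 mm (scoop y), from 50 to 122 mm high, pinched across either; below it an aluminium foot 20 x 30 mm
- scoop_nose (a point): middle of the scoop's open front edge, 125 mm ahead of its origin along x, on the underside
- tray: open stainless tray, fixed, 290 (x) by 122 mm (y), walls and floor 5 mm thick (inside 280 x 112 mm), rim at 45 mm. Origin at the centre of its underside, x along its length. The balls start in the +x half (centres x = 48 to 122 mm); the -x half is empty and takes the scoop with 11 mm to spare at either side.
- jar: open round steel milling jar, loose, 0.95 kg, outside diameter 136 mm, inside 126 mm, 85 mm high, floor 8 mm thick. Origin at the centre of its underside, z up.
- ball0_center (a point): centre of a glazed white grinding ball, slippery (friction about 0.25), 30 mm in diameter, 50 g, rolls on slopes of about 8 degrees or more
- ball1_center (a point): centre of a glazed white grinding ball, slippery (friction about 0.25), 30 mm in diameter, 50 g, rolls on slopes of about 8 degrees or more
- ball2_center (a point): centre of a glazed white grinding ball, slippery (friction about 0.25), 30 mm in diameter, 50 g, rolls on slopes of about 8 degrees or more
- ball3_center (a point): centre of a glazed white grinding ball, slippery (friction about 0.25), 30 mm in diameter, 50 g, rolls on slopes of about 8 degrees or more
- ball4_center (a point): centre of a glazed white grinding ball, slippery (friction about 0.25), 30 mm in diameter, 50 g, rolls on slopes of about 8 degrees or more
- timer: small white bench timer, 68 x 68 x 20 mm, bystander, origin at the centre of its underside
- beaker: empty clear beaker, 54 mm wide, 69 mm high, bystander, origin at the centre of its underside
- tip_box: closed dark blue plastic box, 91 x 122 x 70 mm, bystander, origin at the centre of its underside
- jar_lid: dark steel lid of the jar with a small knob, lying on the bench, 142 mm wide, 28 mm high, bystander, origin at the centre of its underside

How it is judged:
On the way:
1. the scoop is lifted clear of the tray with at least one ball in its pan (height (world z) of scoop above 0.05 m and ((x of ball0_center in the frame of scoop between 0.01 and 0.13 m and y of ball0_center in the frame of scoop between -0.045 and 0.045 m and z of ball0_center in the frame of scoop between 0 and 0.06 m) or (x of ball1_center in the frame of scoop between 0.01 and 0.13 m and y of ball1_center in the frame of scoop between -0.045 and 0.045 m and z of ball1_center in the frame of scoop between 0 and 0.06 m) or (x of ball2_center in the frame of scoop between 0.01 and 0.13 m and y of ball2_center in the frame of scoop between -0.045 and 0.045 m and z of ball2_center in the frame of scoop between 0 and 0.06 m) or (x of ball3_center in the frame of scoop between 0.01 and 0.13 m and y of ball3_center in the frame of scoop between -0.045 and 0.045 m and z of ball3_center in the frame of scoop between 0 and 0.06 m) or (x of ball4_center in the frame of scoop between 0.01 and 0.13 m and y of ball4_center in the frame of scoop between -0.045 and 0.045 m and z of ball4_center in the frame of scoop between 0 and 0.06 m))), for 0.2 s.
At the end, for the whole second after the job is handed in: At least three balls lie in the jar, the others in the jar or tray, all at rest; the jar stands upright (0.1 rad) on the bench within 50 mm of its start; the scoop stands flat (0.1 rad, underside under 10 mm above the bench), released and at rest (30 mm/s) ((((horizontal distance between ball0_center and jar below 0.063 m and z of ball0_center in the frame of jar between 0 and 0.085 m) and (horizontal distance between ball1_center and jar below 0.063 m and z of ball1_center in the frame of jar between 0 and 0.085 m) and (horizontal distance between ball2_center and jar below 0.063 m and z of ball2_center in the frame of jar between 0 and 0.085 m)) or ((horizontal distance between ball0_center and jar below 0.063 m and z of ball0_center in the frame of jar between 0 and 0.085 m) and (horizontal distance between ball1_center and jar below 0.063 m and z of ball1_center in the frame of jar between 0 and 0.085 m) and (horizontal distance between ball3_center and jar below 0.063 m and z of ball3_center in the frame of jar between 0 and 0.085 m)) or ((horizontal distance between ball0_center and jar below 0.063 m and z of ball0_center in the frame of jar between 0 and 0.085 m) and (horizontal distance between ball1_center and jar below 0.063 m and z of ball1_center in the frame of jar between 0 and 0.085 m) and (horizontal distance between ball4_center and jar below 0.063 m and z of ball4_center in the frame of jar between 0 and 0.085 m)) or ((horizontal distance between ball0_center and jar below 0.063 m and z of ball0_center in the frame of jar between 0 and 0.085 m) and (horizontal distance between ball2_center and jar below 0.063 m and z of ball2_center in the frame of jar between 0 and 0.085 m) and (horizontal distance between ball3_center and jar below 0.063 m and z of ball3_center in the frame of jar between 0 and 0.085 m)) or ((horizontal distance between ball0_center and jar below 0.063 m and z of ball0_center in the frame of jar between 0 and 0.085 m) and (horizontal distance between ball2_center and jar below 0.063 m and z of ball2_center in the frame of jar between 0 and 0.085 m) and (horizontal distance between ball4_center and jar below 0.063 m and z of ball4_center in the frame of jar between 0 and 0.085 m)) or ((horizontal distance between ball0_center and jar below 0.063 m and z of ball0_center in the frame of jar between 0 and 0.085 m) and (horizontal distance between ball3_center and jar below 0.063 m and z of ball3_center in the frame of jar between 0 and 0.085 m) and (horizontal distance between ball4_center and jar below 0.063 m and z of ball4_center in the frame of jar between 0 and 0.085 m)) or ((horizontal distance between ball1_center and jar below 0.063 m and z of ball1_center in the frame of jar between 0 and 0.085 m) and (horizontal distance between ball2_center and jar below 0.063 m and z of ball2_center in the frame of jar between 0 and 0.085 m) and (horizontal distance between ball3_center and jar below 0.063 m and z of ball3_center in the frame of jar between 0 and 0.085 m)) or ((horizontal distance between ball1_center and jar below 0.063 m and z of ball1_center in the frame of jar between 0 and 0.085 m) and (horizontal distance between ball2_center and jar below 0.063 m and z of ball2_center in the frame of jar between 0 and 0.085 m) and (horizontal distance between ball4_center and jar below 0.063 m and z of ball4_center in the frame of jar between 0 and 0.085 m)) or ((horizontal distance between ball1_center and jar below 0.063 m and z of ball1_center in the frame of jar between 0 and 0.085 m) and (horizontal distance between ball3_center and jar below 0.063 m and z of ball3_center in the frame of jar between 0 and 0.085 m) and (horizontal distance between ball4_center and jar below 0.063 m and z of ball4_center in the frame of jar between 0 and 0.085 m)) or ((horizontal distance between ball2_center and jar below 0.063 m and z of ball2_center in the frame of jar between 0 and 0.085 m) and (horizontal distance between ball3_center and jar below 0.063 m and z of ball3_center in the frame of jar between 0 and 0.085 m) and (horizontal distance between ball4_center and jar below 0.063 m and z of ball4_center in the frame of jar between 0 and 0.085 m))) and ((horizontal distance between ball0_center and jar below 0.063 m and z of ball0_center in the frame of jar between 0 and 0.085 m) or (x of ball0_center in the frame of tray between -0.142 and 0.142 m and y of ball0_center in the frame of tray between -0.058 and 0.058 m and z of ball0_center in the frame of tray between 0 and 0.05 m)) and ((horizontal distance between ball1_center and jar below 0.063 m and z of ball1_center in the frame of jar between 0 and 0.085 m) or (x of ball1_center in the frame of tray between -0.142 and 0.142 m and y of ball1_center in the frame of tray between -0.058 and 0.058 m and z of ball1_center in the frame of tray between 0 and 0.05 m)) and ((horizontal distance between ball2_center and jar below 0.063 m and z of ball2_center in the frame of jar between 0 and 0.085 m) or (x of ball2_center in the frame of tray between -0.142 and 0.142 m and y of ball2_center in the frame of tray between -0.058 and 0.058 m and z of ball2_center in the frame of tray between 0 and 0.05 m)) and ((horizontal distance between ball3_center and jar below 0.063 m and z of ball3_center in the frame of jar between 0 and 0.085 m) or (x of ball3_center in the frame of tray between -0.142 and 0.142 m and y of ball3_center in the frame of tray between -0.058 and 0.058 m and z of ball3_center in the frame of tray between 0 and 0.05 m)) and ((horizontal distance between ball4_center and jar below 0.063 m and z of ball4_center in the frame of jar between 0 and 0.085 m) or (x of ball4_center in the frame of tray between -0.142 and 0.142 m and y of ball4_center in the frame of tray between -0.058 and 0.058 m and z of ball4_center in the frame of tray between 0 and 0.05 m)) and linear speed of each of ball0, ball1, ball2, ball3, ball4, scoop below 0.03 m/s and angle between each of jar, scoop's own z axis and vertical below 0.1 rad and height (world z) of each of jar, scoop below 0.01 m and distance of jar from where it was at the start of the episode below 0.05 m and height (world z) of scoop above -0.005 m and contact force between the fingers and scoop below 0.1 N); the robot touches nothing.
It fails at once if the gripper touches a ball (over 0.5 N) (contact force between the fingers and ball0 above 0.5 N or contact force between the fingers and ball1 above 0.5 N or contact force between the fingers and ball2 above 0.5 N or contact force between the fingers and ball3 above 0.5 N or contact force between the fingers and ball4 above 0.5 N).
It fails at once if the jar is tipped over (over 0.6 rad) (angle between jar's own z axis and vertical above 0.6 rad).
It fails at once if a bystander (timer, beaker, dark blue box, jar lid) is moved over 30 mm (distance of any of timer, beaker, tip_box, jar_lid from where it was at the start of the episode above 0.03 m).
It also fails if it takes over 72 s, if anything falls off the work surface, if the arm or the gripper's body presses on something with over 40 N, if the wrist force passes 120 N, or if a joint passes its speed limit or range.

ROBOT

A 7-joint arm with a two-finger parallel gripper is mounted at the origin on a cart in front of the work surface, level with it; the furniture and walls round the work are solid. World frame = base frame: x ahead of the robot, y to its left, z up, the work surface at z = 0. Lengths are in m, angles in rad, forces in N, time in s.
With the tool pointing down it reaches from about 0.4 to 0.875 m from the base axis. Payload 19.3 kg.
Tool frame: the origin (TCP) lies midway between the tips of the shut fingers; the grasp point (between the pads) lies 19 mm behind it; z points along the fingers, y is the line along which they close (so a half turn about z gives the same grasp; the last joint's range is limited). The gripper opens to 85 mm and grips with 20 to 120 N. Pads are 22 mm wide; open, the fingers measure 114 mm over their backs; the gripper's body (76 mm by 85 mm) begins 54 mm behind the grasp point. The pads swing forward as they close: fully open they stand 13 mm farther back than shut.
Start: joints at [-1.359, 0.521, -0.036, 1.599, 0.021, 1.021, -0.113], TCP at [0.174, 0.6, 0.231] pointing down, gripper open.
Joint ranges: [-2.91, 2.91], [-0.3, 2.13], [-1.5, 1.42], [0.17, 2.43], [-1.26, 4.41], [0.16, 1.93], [-2.52, 2.52]. Speed limits (rad/s): [1.89, 1.89, 2.39, 2.39, 3.01, 3.01, 3.01].

INTERFACE

Orientations are given as [roll, pitch, yaw] about the fixed x, y, z axes, in that order (R = Rz(yaw) Ry(pitch) Rx(roll)).
In Python, from workcell import bot gives the robot as it stands.
- The arm moves only by the tool move_arm, never from a script. Its argument "moves" is a list that holds one entry, the list of rows, each a list of 7 numbers: the opening, from 0 (shut) to 1 (fully open), then the shift along the tool's x, y, z in units of 1000 mm (1.0 is 1000 mm), then the turn, a rotation vector about the tool's x, y, z in units of 2 pi rad (1.0 is 2 pi rad). A call has 1 to 5 rows; each row is the pose to reach, as a shift and turn from the pose commanded when the call began, along the tool's axes at that moment, turning the shorter way round; what a row does not reach only later rows make up. A row lasts 1/10 s, in which the tool goes at most 50 mm and 8.59 degrees, less where a joint would pass 70% of its speed; a pose out of reach is approached as far as the arm can. A call with a number of a shift or a turn outside -1 to 1 is refused whole. A call with a gripper value outside its range is refused whole. The fingers move at their own pace and stop on an object; "force" is the grip in N (left out, the last holds). Time passes only in rows, so rows that repeat a pose let the fingers close. It gives the time, the measured TCP pose, the force, the opening and the grip force at its end, in the units of the state.
- bot.observe(): the state, without advancing time (a new reading comes with each control period).
- bot.grab_frame(name): name is "scene" or "top"; returns the picture (384x512x3 uint8, red, green, blue); there is no depth.
- bot.camera_params(name): a dict with "vertical_fov" (degrees; the focal length in pixels is half the picture's height over the tangent of half this angle, whatever the lens; pixels are square), "cx", "cy" (the principal point, pixels), "D" ([k1, k2, p1, p2, k3] as OpenCV has them; the pictures are not rectified), "R" (3x3) and "t" (3): a world point X has camera coordinates R X + t. Camera axes: x right, y down, z forward; pixel columns grow to the right and rows downward; lengths in m; the calibration is good to about 2 mm. A picture is of the moment at which its call begins. camera_params takes no time and is no camera call.
- bot.job_done(): hands the job in; it is judged then, once.
The state is a dict: "clock": time; "qpos": joint angles; "qd": joint speeds; "joint_efforts": joint torques, N m; "position": TCP position; "tool_rot": TCP orientation; "force": force on the tool from outside, world axes, zero at the start; "moment": the same for the moment, N m; "grip_width": finger opening in m; "finger_force": force on a finger pad.
Only numpy, scipy, OpenCV 4.12 (cv2) and the standard library are available. Lean on these libraries where they do the work, as an engineer would, in place of code of your own. Each camera call takes 0.05 s, during which the arm holds its last target. There are 200 camera calls.

## Working session

There is one attempt and no reset: what is moved stays moved. The work goes in short steps, Python scripts to look and compute and a tool call to move; the robot and the scene stay as the last step left them, time stands still between calls to the robot, and variables do not carry over. Pictures are saved under pics/ and viewed, at most 10 in all, crops included, and the job is handed in when it is done.

Besides the shell and the picture viewer there is one more tool, called after "Emit:" by a JSON object that holds its "name" and its "arguments". move_arm: Moves the arm, as the interface text tells. Shifts and turns lie within -1 to 1; 1 stands for 1000 mm of shift or 2 pi rad of turn. Its arguments: {"type":"object","properties":{"moves":{"type":"array"},"force":{"type":"number"}},"required":["moves"]}

```bash
mkdir -p pics; ls; python3 - <<'E'
from workcell import bot
import cv2
for n in("scene","top"):
    cv2.imwrite(f"pics/{n}0.png",bot.grab_frame(n)[:,:,::-1]); print(n,bot.camera_params(n))
print(bot.observe())
E
```

```text
pics
scene {'vertical_fov': 54.54260217002834, 'cx': 257.4041066332803, 'cy': 193.86475133317813, 'D': array([0.00606377, 0.        , 0.        , 0.        , 0.        ]), 'R': array([[ 0.70759175, -0.70661793,  0.00223831],
       [-0.33035244, -0.33360453, -0.88293561],
       [ 0.62464485,  0.62401852, -0.46948877]]), 't': array([-0.33923114,  0.26805312,  0.92836611])}
top {'vertical_fov': 54.52250858416127, 'cx': 258.2734672902343, 'cy': 194.2073901105511, 'D': array([-0.06557618,  0.        ,  0.        ,  0.        ,  0.        ]), 'R': array([[-0.02506581, -0.99957733,  0.01472608],
       [-0.98252688,  0.02191534, -0.18482601],
       [ 0.18442517, -0.01910158, -0.98266092]]), 't': array([0.08009181, 0.55357291, 1.09918771])}
{'clock': 0.1, 'qpos': array([-1.35920869,  0.52195115, -0.03635083,  1.59992546,  0.02124526,
        1.02107093, -0.11279419]), 'qd': array([ 1.09130065e-03, -1.93706514e-03, -7.09110979e-04, -6.95882164e-04,
       -4.59608928e-04, -9.51669326e-04, -6.32445697e-05]), 'joint_efforts': array([ 3.38341895e-03, -9.28482199e+01,  1.98437534e+00, -3.70526040e+01,
        1.82943768e-02,  5.29278113e-03, -6.73634690e-05]), 'position': array([0.17374749, 0.60007271, 0.2307942 ]), 'tool_rot': array([-3.14062845e+00,  9.26135032e-05,  2.85984339e+00]), 'force': array([-0.00092777,  0.45772897,  0.32754589]), 'moment': array([-0.03495974, -0.01304169,  0.062645  ]), 'finger_force': 0.0, 'grip_width': 0.08538949862925962}
```

```bash
python3 -c "
import cv2
for n in('scene','top'):
    a=cv2.imread(f'pics/{n}0.png'); cv2.imwrite(f'pics/{n}0b.png',cv2.resize(a,(800,600),interpolation=cv2.INTER_CUBIC))"
```

```text
(no output)
```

View pics/top0b.png

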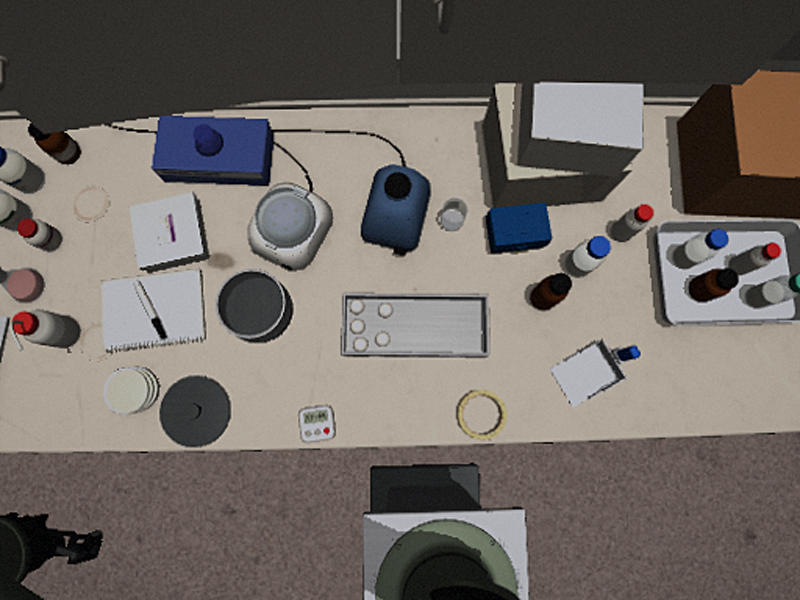

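View pics/scene0b.png

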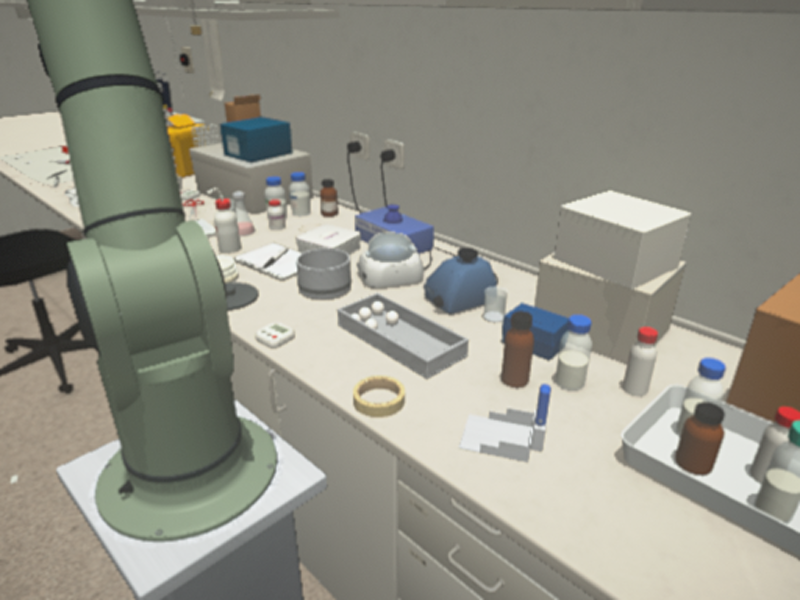

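The top view shows the scoop at about (600,365), its handle at the upper right. The tray is at (415,325) with the balls in its left half, and the jar at (254,305). I'll enlarge both areas.

```bash
cat > h.py <<'E'
import numpy as np, cv2
from workcell import bot
from scipy.spatial.transform import Rotation as Ro
def K(c):
    f=192/np.tan(np.radians(c["vertical_fov"]/2)); return np.array([[f,0,c["cx"]],[0,f,c["cy"]],[0,0,1.]])
def w(name,px,z):
    c=bot.camera_params(name); n=cv2.undistortPoints(np.array([[px]],float),K(c),c["D"])[0,0]
    d=c["R"].T@np.array([*n,1]); o=-c["R"].T@c["t"]; return o+d*(z-o[2])/d[2]
def p(name,X):
    c=bot.camera_params(name); return cv2.projectPoints(np.array([X],float),cv2.Rodrigues(c["R"])[0],c["t"],K(c),c["D"])[0].reshape(2)
E
python3 - <<'E'
import cv2,numpy as np
a=cv2.imread('pics/top0.png')
s=cv2.resize(a[205:270,345:420],None,fx=8,fy=8,interpolation=cv2.INTER_CUBIC)
cv2.imwrite('pics/c1.png',s)
t=cv2.resize(a[165:235,130:330],None,fx=4,fy=4,interpolation=cv2.INTER_CUBIC)
cv2.imwrite('pics/c2.png',t)
E
```

```text
(no output)
```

View pics/c1.png

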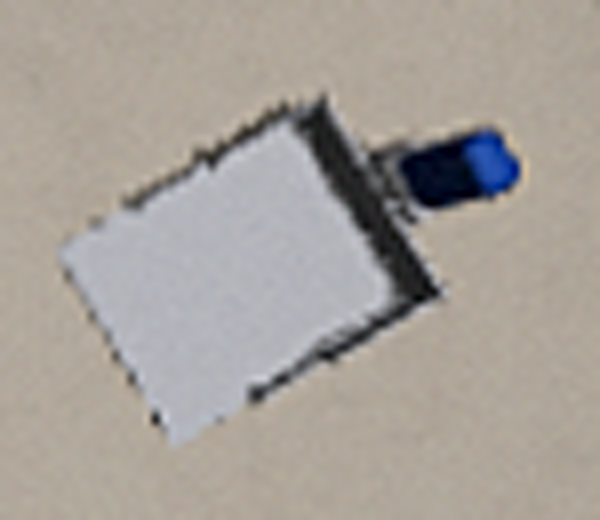

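View pics/c2.png

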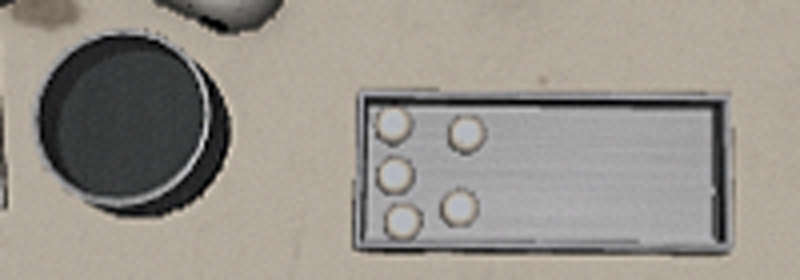

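```bash
python3 - <<'E'
from h import *
c1=lambda u,v:(345+(u+.5)/8-.5,205+(v+.5)/8-.5)
c2=lambda u,v:(130+(u+.5)/4-.5,165+(v+.5)/4-.5)
np.set_printoptions(precision=4,suppress=True)
for n,q,z in [("noseL",c1(65,250),.001),("noseR",c1(175,443),.001),("hand",c1(492,162),.122),("bw1",c1(322,98),.04),("bw2",c1(440,293),.04),
 ("jar",c2(124.5,118.5),.085),("jarL",c2(37,118),.085),("jarR",c2(212,118),.085),("t1",c2(357,92),.045),("t2",c2(730,95),.045),("t3",c2(733,250),.045),("t4",c2(353,248),.045)]+[(f"b{i}",c2(*b),.02) for i,b in enumerate([(393,124),(466,133),(395,175),(402,221),(459,208)])]:
    print(n,w("top",q,z)[:2])
E
```

```text
noseL [ 0.4232 -0.2313]
noseR [ 0.346  -0.2701]
hand [ 0.4422 -0.3575]
bw1 [ 0.4768 -0.3265]
bw2 [ 0.3998 -0.3667]
jar [0.5553 0.3597]
jarL [0.5572 0.4258]
jarR [0.5542 0.294 ]
t1 [0.58   0.1889]
t2 [ 0.5712 -0.1018]
t3 [ 0.4501 -0.0979]
t4 [0.4585 0.1926]
b0 [0.5587 0.1627]
b1 [0.5502 0.1051]
b2 [0.5179 0.1616]
b3 [0.4814 0.1565]
b4 [0.4906 0.1117]
```

```bash
cat >> h.py <<'E'
def down(yaw,tilt=0,ax=None): # tool pointing down; yaw deg; tilt deg about world axis ax
    R=Ro.from_euler('xyz',[180,0,yaw],degrees=True)
    return R if ax is None else Ro.from_rotvec(np.radians(tilt)*np.array(ax))*R
def cur():
    o=bot.observe(); return np.array(o["position"]),Ro.from_euler('xyz',o["tool_rot"])
def chain(wps,start=None):
    p0,R0=start or cur()
    for P,R in wps:
        s=R0.inv().apply(np.array(P)-p0); t=(R0.inv()*R).as_rotvec()/(2*np.pi)
        print([round(float(x),4) for x in (*s,*t)]); p0,R0=np.array(P),R
E
python3 - <<'E'
from h import *
chain([((.32,.5,.35),down(140)),((.46,.36,.35),down(115)),((.54,.17,.35),down(92)),((.56,-.03,.33),down(70)),((.52,-.21,.3),down(48)),((.4425,-.359,.25),down(28))])
E
```

```text
[-0.1683, -0.0556, -0.1191, -0.0001, 0.0, 0.0663]
[-0.1972, -0.0173, -0.0, 0.0, -0.0, 0.0694]
[-0.206, -0.0078, -0.0, -0.0, -0.0, 0.0639]
[-0.2006, 0.013, 0.02, 0.0, -0.0, 0.0611]
[-0.1828, 0.024, 0.03, 0.0, -0.0, 0.0611]
[-0.1626, 0.0421, 0.05, 0.0, -0.0, 0.0556]
```

Emit:
{"name": "move_arm", "arguments": {"moves": [[[1,-0.168,-0.056,-0.119,0,0,0.0663],[1,-0.168,-0.056,-0.119,0,0,0.0663],[1,-0.168,-0.056,-0.119,0,0,0.0663],[1,-0.168,-0.056,-0.119,0,0,0.0663],[1,-0.168,-0.056,-0.119,0,0,0.0663]]], "force": 40}}

```text
clock: 0.6
position: [0.324, 0.4974, 0.3533]
tool_rot: [3.138, 0.001, 2.438]
force: [-0.0, -0.3, 0.1]
grip_width: 0.0857
finger_force: 0.0
```

Emit:
{"name": "move_arm", "arguments": {"moves": [[[1,-0.197,-0.017,0,0,0,0.0694],[1,-0.197,-0.017,0,0,0,0.0694],[1,-0.197,-0.017,0,0,0,0.0694],[1,-0.197,-0.017,0,0,0,0.0694],[1,-0.197,-0.017,0,0,0,0.0694]]]}}

```text
clock: 1.1
position: [0.4637, 0.3548, 0.3501]
tool_rot: [3.141, 0.003, 1.999]
force: [-0.0, 1.1, -0.4]
grip_width: 0.0853
finger_force: 0.0
```

Emit:
{"name": "move_arm", "arguments": {"moves": [[[1,-0.206,-0.008,0,0,0,0.064],[1,-0.206,-0.008,0,0,0,0.064],[1,-0.206,-0.008,0,0,0,0.064],[1,-0.206,-0.008,0,0,0,0.064],[1,-0.206,-0.008,0,0,0,0.064]]]}}

```text
clock: 1.6
position: [0.5409, 0.1642, 0.3503]
tool_rot: [3.141, 0.002, 1.598]
force: [0.1, 0.7, 0.2]
grip_width: 0.0857
finger_force: 0.0
```

Emit:
{"name": "move_arm", "arguments": {"moves": [[[1,-0.2,0.013,0.02,0,0,0.061],[1,-0.2,0.013,0.02,0,0,0.061],[1,-0.2,0.013,0.02,0,0,0.061],[1,-0.2,0.013,0.02,0,0,0.061],[1,-0.2,0.013,0.02,0,0,0.061]]]}}

```text
clock: 2.1
position: [0.5586, -0.0356, 0.3298]
tool_rot: [3.141, 0.002, 1.215]
force: [0.3, 1.5, -0.8]
grip_width: 0.0856
finger_force: 0.0
```

Emit:
{"name": "move_arm", "arguments": {"moves": [[[1,-0.183,0.024,0.03,0,0,0.061],[1,-0.183,0.024,0.03,0,0,0.061],[1,-0.183,0.024,0.03,0,0,0.061],[1,-0.183,0.024,0.03,0,0,0.061],[1,-0.183,0.024,0.03,0,0,0.061]]]}}

```text
clock: 2.6
position: [0.5171, -0.2138, 0.2996]
tool_rot: [-3.141, 0.002, 0.833]
force: [-1.0, -0.2, 0.0]
grip_width: 0.0854
finger_force: 0.0
```

Emit:
{"name": "move_arm", "arguments": {"moves": [[[1,-0.162,0.042,0.05,0,0,0.0556],[1,-0.162,0.042,0.05,0,0,0.0556],[1,-0.162,0.042,0.05,0,0,0.0556],[1,-0.162,0.042,0.05,0,0,0.0556],[1,-0.162,0.042,0.05,0,0,0.0556]]]}}

```text
clock: 3.1
position: [0.44, -0.3601, 0.2492]
tool_rot: [-3.141, 0.002, 0.486]
force: [0.4, 1.8, -0.1]
grip_width: 0.085
finger_force: 0.0
```

```bash
python3 - <<'E'
from h import *
o=bot.observe(); print(o['clock'],o['qpos'],o['position'],np.degrees(o['tool_rot']),o['force'])
chain([((.4425,-.359,.14),down(28)),((.4425,-.359,.073),down(28))])
cv2.imwrite('pics/s1.png',cv2.resize(bot.grab_frame('scene')[150:350,280:480],(800,600)[:1]*2 if 0 else (600,600),interpolation=2)[:,:,::-1])
E
```

```text
3.1 [ 0.07511888  0.50959334  0.73289694  1.75704922 -0.38930656  1.02749326
 -0.13457672] [ 0.4399954  -0.36012344  0.24918511] [-1.79948912e+02  1.12986073e-01  2.78221983e+01] [ 0.38353743  1.82129776 -0.1170712 ]
[0.003, 0.0003, 0.1092, -0.0001, 0.0003, -0.0005]
[0.0, -0.0, 0.067, 0.0, 0.0, 0.0]
```

View pics/s1.png

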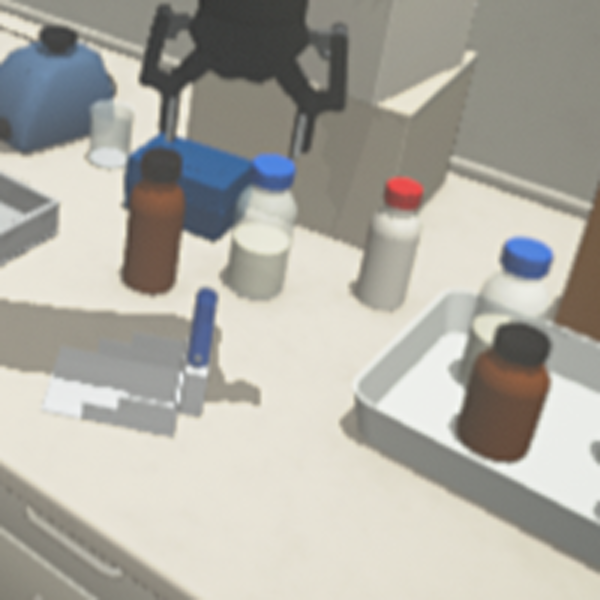

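The gripper hovers above the handle, whose top is at about (206,293) in the crop, and the closing line lies along the scoop's x as planned. I'll cross-check that position from the scene camera while descending.

```bash
python3 - <<'E'
from h import *
print(w('scene',(280+206/3,150+293/3),.12), p('scene',(.4425,-.359,.122)))
E
```

```text
[ 0.44468063 -0.35593704  0.12      ] [349.33608374 247.90288064]
```

Emit:
{"name": "move_arm", "arguments": {"moves": [[[1,0.003,0,0.05,0,0,0],[1,0.003,0,0.09,0,0,0],[1,0.003,0,0.1,0,0,0]]]}}

```text
clock: 3.45
position: [0.4446, -0.3539, 0.147]
tool_rot: [-3.137, 0.002, 0.492]
force: [0.7, 1.0, 1.0]
grip_width: 0.0852
finger_force: 0.0
```

```bash
python3 - <<'E'
from h import *
print(bot.observe()['position'])
chain([((.4432,-.358,.073),down(28))])
E
```

```text
[ 0.44462371 -0.35388622  0.1469929 ]
[-0.0031, 0.0033, 0.074, -0.0007, 0.0003, 0.0005]
```

Emit:
{"name": "move_arm", "arguments": {"moves": [[[1,0,0,0.03,0,0,0],[1,0,0,0.03,0,0,0],[1,0,0,0.03,0,0,0]]]}}

```text
clock: 3.75
position: [0.4454, -0.3566, 0.1217]
tool_rot: [3.141, -0.0, 0.49]
force: [0.1, -0.9, 0.6]
grip_width: 0.0854
finger_force: 0.0
```

```bash
python3 - <<'E'
from h import *
print(bot.observe()['position'])
chain([((.4432,-.358,.073),down(28))])
E
```

```text
[ 0.44543893 -0.35659141  0.12166826]
[-0.0027, 0.0002, 0.0487, 0.0001, -0.0, 0.0002]
```

Emit:
{"name": "move_arm", "arguments": {"moves": [[[1,-0.002,0,0.03,0,0,0],[1,-0.002,0,0.049,0,0,0],[1,-0.002,0,0.049,0,0,0],[1,-0.002,0,0.049,0,0,0]]]}}

```text
clock: 4.15
position: [0.4437, -0.3581, 0.0731]
tool_rot: [3.14, -0.001, 0.489]
force: [0.1, 0.3, 0.3]
grip_width: 0.0855
finger_force: 0.0
```

Emit:
{"name": "move_arm", "arguments": {"moves": [[[0.3,0,0,0,0,0,0],[0.2,0,0,0,0,0,0],[0,0,0,0,0,0,0],[0,0,0,0,0,0,0],[0,0,0,0,0,0,0]]], "force": 60}}

```text
clock: 4.65
position: [0.4429, -0.3574, 0.0715]
tool_rot: [-3.141, -0.0, 0.489]
force: [-2.5, 5.0, 10.3]
grip_width: 0.0175
finger_force: 58.1
```

Emit:
{"name": "move_arm", "arguments": {"moves": [[[0,0,0,0,0,0,0],[0,0,0,0,0,0,0],[0,0,0,0,0,0,0],[0,0,0,0,0,0,0],[0,0,0,0,0,0,0]]]}}

```text
clock: 5.15
position: [0.4429, -0.3573, 0.0716]
tool_rot: [-3.141, -0.0, 0.489]
force: [-2.4, 3.6, 8.6]
grip_width: 0.0172
finger_force: 58.1
```

```bash
python3 - <<'E'
from h import *
chain([((.443,-.357,.24),down(28)),((.46,-.21,.24),down(13)),((.5118,-.0625,.2),down(-1.7))])
E
```

```text
[0.0003, -0.0003, -0.1684, -0.0001, -0.0, 0.0001]
[0.084, -0.1218, -0.0, 0.0, -0.0, 0.0417]
[0.0837, -0.1321, 0.04, -0.0, -0.0, 0.0408]
```

Emit:
{"name": "move_arm", "arguments": {"moves": [[[0,0,0,-0.02,0,0,0],[0,0,0,-0.06,0,0,0],[0,0,0,-0.1,0,0,0],[0,0,0,-0.14,0,0,0],[0,0,0,-0.168,0,0,0]]], "force": 80}}

```text
clock: 5.65
position: [0.4429, -0.358, 0.2417]
tool_rot: [3.14, -0.001, 0.489]
force: [0.5, -0.5, -2.6]
grip_width: 0.017
finger_force: 78.7
```

Emit:
{"name": "move_arm", "arguments": {"moves": [[[0,0.015,-0.02,0,0,0,0.007],[0,0.035,-0.05,0,0,0,0.017],[0,0.055,-0.08,0,0,0,0.027],[0,0.075,-0.11,0,0,0,0.037],[0,0.084,-0.122,0,0,0,0.0417]]]}}

```text
clock: 6.15
position: [0.4599, -0.2072, 0.239]
tool_rot: [-3.14, 0.0, 0.227]
force: [0.3, -1.1, -2.6]
grip_width: 0.0173
finger_force: 78.6
```

Emit:
{"name": "move_arm", "arguments": {"moves": [[[0,0.015,-0.02,0,0,0,0.007],[0,0.035,-0.05,0.01,0,0,0.017],[0,0.06,-0.09,0.02,0,0,0.027],[0,0.084,-0.132,0.04,0,0,0.0408],[0,0.084,-0.132,0.04,0,0,0.0408]]]}}

```text
clock: 6.65
position: [0.5124, -0.0568, 0.1969]
tool_rot: [-3.141, 0.003, -0.025]
force: [-0.2, -0.4, -2.9]
grip_width: 0.0172
finger_force: 79.1
```

Emit:
{"name": "move_arm", "arguments": {"moves": [[[0,0,0,0,0,0,0],[0,0,0,0,0,0,0]]]}}

```text
clock: 6.85
position: [0.5116, -0.064, 0.1996]
tool_rot: [3.141, -0.0, -0.03]
force: [-1.1, -0.2, -2.3]
grip_width: 0.0172
finger_force: 79.2
```

```bash
python3 - <<'E'
from h import *
o=bot.observe(); print(o['clock'],o['qpos'],o['position'],np.degrees(o['tool_rot']),o['force'],o['moment'])
cv2.imwrite('pics/t2.png',cv2.resize(bot.grab_frame('top')[165:245,200:330],(780,480),interpolation=2)[:,:,::-1])
chain([((.5118,-.0625,.1),down(-1.7)),((.5118,-.0625,.0775),down(-1.7))])
E
```

```text
6.85 [-0.607073    0.53759509  0.86894799  1.94843197 -0.52363396  0.89668988
 -1.06838503] [ 0.5116198  -0.06397872  0.19956476] [ 1.79975435e+02 -9.66739502e-04 -1.70238860e+00] [-1.05017603 -0.17768361 -2.3055813 ] [-0.06582878 -0.01245823  0.02142364]
[0.0, -0.0017, 0.0997, 0.0, -0.0001, -0.0001]
[0.0, -0.0, 0.0225, 0.0, 0.0, 0.0]
```

View pics/t2.png

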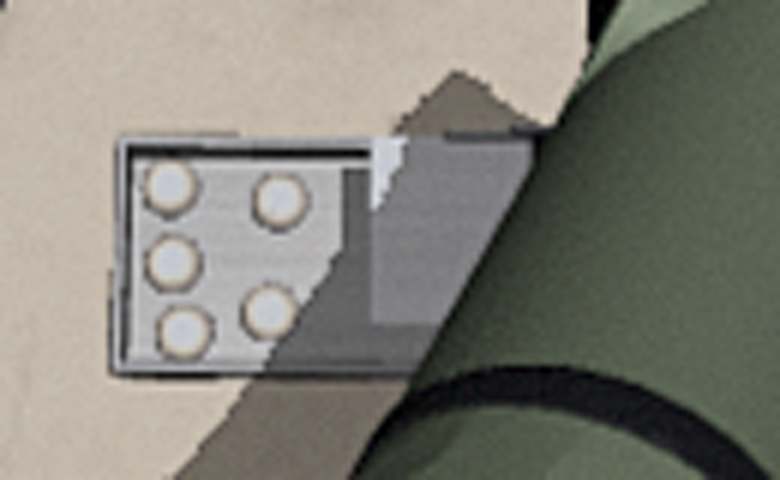

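The scoop's nose edge shows at crop column 371, rows 137 to 323. It is in the air above the tray, so I'll work out its lateral position.

```bash
python3 - <<'E'
from h import *
f=lambda u,v:(200+(u+.5)/6-.5,165+(v+.5)/6-.5)
a=w('top',f(371,137),.129);b=w('top',f(371,323),.129);print(a,b,(a+b)/2)
f2=[w('top',f(*q),.045)[:2] for q in((118,140),(113,374))];print(f2)
# expected nose centre
o=bot.observe()['position'];print(o+.125*np.array([np.cos(np.radians(88.3)),np.sin(np.radians(88.3)),0]))
E
```

```text
[0.56039887 0.05890395 0.129     ] [0.4705336  0.06129542 0.129     ] [0.51546624 0.06009968 0.129     ]
[array([0.57905495, 0.18770436]), array([0.45761435, 0.19100097])]
[0.51539043 0.06074182 0.1997219 ]
```

Emit:
{"name": "move_arm", "arguments": {"moves": [[[0,0,-0.002,0.03,0,0,0],[0,0,-0.002,0.06,0,0,0],[0,0,-0.002,0.09,0,0,0],[0,0,-0.002,0.11,0,0,0],[0,0,-0.002,0.118,0,0,0]]]}}

```text
clock: 7.4
position: [0.5113, -0.0622, 0.0803]
tool_rot: [3.141, 0.001, -0.031]
force: [-0.8, 0.4, -1.4]
grip_width: 0.017
finger_force: 79.1
```

Emit:
{"name": "move_arm", "arguments": {"moves": [[[0,0,0,0.003,0,0,0],[0,0,0,0.006,0,0,0],[0,0,0,0.006,0,0,0]]]}}

```text
clock: 7.7
position: [0.5127, -0.0616, 0.0766]
tool_rot: [-3.141, -0.002, -0.03]
force: [-0.8, -1.2, 3.0]
grip_width: 0.017
finger_force: 80.1
```

```bash
python3 - <<'E'
from h import *
o=bot.observe(); print(o['clock'],o['position'],np.degrees(o['tool_rot']),o['force'],o['moment'])
cv2.imwrite('pics/t3.png',cv2.resize(bot.grab_frame('scene')[180:245,205:305],(800,520),interpolation=2)[:,:,::-1])
E
```

```text
7.7 [ 0.51270478 -0.06157042  0.07661845] [-1.79991555e+02 -1.21190721e-01 -1.71090529e+00] [-0.75980763 -1.24905005  3.022657  ] [-0.54129831  0.11867045  0.00857434]
```

View pics/t3.png

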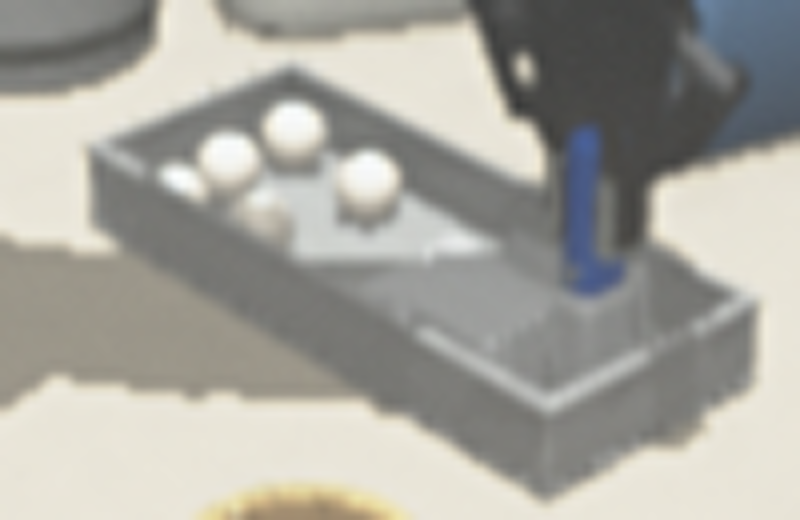

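Emit:
{"name": "move_arm", "arguments": {"moves": [[[0,0,-0.008,0,0,0,0],[0,0,-0.018,0,0,0,0],[0,0,-0.028,0,0,0,0],[0,0,-0.038,0,0,0,0],[0,0,-0.048,0,0,0,0]]]}}

```text
clock: 8.25
position: [0.5144, -0.0134, 0.0766]
tool_rot: [3.14, -0.003, -0.03]
force: [0.2, -7.9, 11.9]
grip_width: 0.0169
finger_force: 81.3
```

Emit:
{"name": "move_arm", "arguments": {"moves": [[[0,0,-0.008,0,0,0,0],[0,0,-0.016,0,0,0,0],[0,0,-0.024,0,0,0,0],[0,0,-0.032,0,0,0,0],[0,0,-0.04,0,0,0,0]]]}}

```text
clock: 8.75
position: [0.5156, 0.0265, 0.0766]
tool_rot: [3.141, -0.003, -0.03]
force: [0.2, -8.2, 11.4]
grip_width: 0.0172
finger_force: 81.4
```

```bash
python3 - <<'E'
from h import *
o=bot.observe(); print(o['clock'],o['position'],np.degrees(o['tool_rot']),o['force'],o['moment'])
cv2.imwrite('pics/t4.png',np.vstack([cv2.resize(bot.grab_frame('scene')[180:245,205:305],(460,299),interpolation=2),cv2.resize(bot.grab_frame('top')[165:245,200:323],(460,299),interpolation=2)])[:,:,::-1])
E
```

```text
8.75 [0.51559214 0.02645126 0.07658622] [ 1.79938344e+02 -1.66243320e-01 -1.71356075e+00] [ 0.17549438 -8.22952484 11.4127221 ] [-2.11801456  0.31697263  0.09935576]
```

View pics/t4.png

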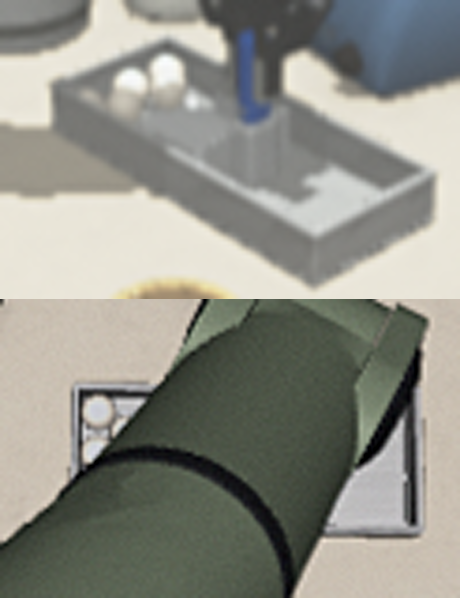

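The balls are bunched at the end wall and the scoop is still flat, with the nose at about tray x = 0.106. I'll push on slowly to the end wall.

Emit:
{"name": "move_arm", "arguments": {"moves": [[[0,0,-0.004,0,0,0,0],[0,0,-0.008,0,0,0,0],[0,0,-0.012,0,0,0,0],[0,0,-0.016,0,0,0,0],[0,0,-0.02,0,0,0,0]]]}}

```text
clock: 9.35
position: [0.5161, 0.046, 0.0766]
tool_rot: [3.14, -0.003, -0.03]
force: [0.1, -8.8, 12.6]
grip_width: 0.0176
finger_force: 81.3
```

Emit:
{"name": "move_arm", "arguments": {"moves": [[[0,0,-0.004,0,0,0,0],[0,0,-0.008,0,0,0,0],[0,0,-0.01,0,0,0,0],[0,0,-0.012,0,0,0,0],[0,0,-0.012,0,0,0,0]]]}}

```text
clock: 9.85
position: [0.5165, 0.0584, 0.0766]
tool_rot: [3.141, -0.003, -0.03]
force: [-0.2, -7.3, 12.3]
grip_width: 0.0169
finger_force: 81.4
```

```bash
python3 - <<'E'
from h import *
o=bot.observe(); print(o['clock'],o['position'],np.degrees(o['tool_rot']),o['force'],o['moment'])
cv2.imwrite('pics/t5.png',np.vstack([cv2.resize(bot.grab_frame('scene')[180:245,205:305],(460,299),interpolation=2),cv2.resize(bot.grab_frame('top')[165:245,200:323],(460,299),interpolation=2)])[:,:,::-1])
E
```

```text
9.85 [0.51653986 0.05844385 0.07658201] [ 1.79955442e+02 -1.60820774e-01 -1.69962411e+00] [-0.23159952 -7.30804601 12.30402899] [-1.98731937  0.24721581  0.01710074]
```

Emit:
{"name": "move_arm", "arguments": {"moves": [[[0,0,0.0025,-0.001,0.0056,0,0],[0,0,0.005,-0.002,0.0111,0,0],[0,0,0.0075,-0.0025,0.0167,0,0],[0,0,0.01,-0.003,0.0222,0,0],[0,0,0.0125,-0.0035,0.0278,0,0]]]}}

```text
clock: 10.45
position: [0.5153, 0.047, 0.0793]
tool_rot: [-2.965, -0.001, -0.029]
force: [-0.1, -0.3, -5.3]
grip_width: 0.0173
finger_force: 79.0
```

```bash
python3 - <<'E'
from h import *
R=down(-1.7,16,(np.cos(np.radians(-1.7)),np.sin(np.radians(-1.7)),0))
# pivot from pushed pose
p0=np.array([.5165,.0584,.0766]); R0=down(-1.7); rel=np.array([0,.010,.0715])
P=p0+R0.apply(rel)+[0,0,.006]-R.apply(rel)
print(P); o=bot.observe(); print(o['position'],np.degrees(o['tool_rot']),o['force']); chain([(P,R)])
E
```

```text
[0.51590384 0.03831339 0.08258658]
[0.51525134 0.04698983 0.07929188] [-1.69903644e+02 -3.73638823e-02 -1.63674825e+00] [-0.08315602 -0.33528078 -5.27529616]
[0.0009, 0.0079, -0.0048, 0.0164, -0.0001, 0.0002]
```

Emit:
{"name": "move_arm", "arguments": {"moves": [[[0,0,0.003,-0.002,0.006,0,0],[0,0,0.006,-0.004,0.012,0,0],[0,0,0.008,-0.005,0.0164,0,0],[0,0,0.008,-0.005,0.0164,0,0],[0,0,0.008,-0.005,0.0164,0,0]]]}}

```text
clock: 10.95
position: [0.5149, 0.038, 0.0825]
tool_rot: [-2.865, -0.0, -0.029]
force: [0.4, -0.1, -5.1]
grip_width: 0.017
finger_force: 79.1
```

Emit:
{"name": "move_arm", "arguments": {"moves": [[[0,0,0,0,0,0,0],[0,0,0,0,0,0,0],[0,0,0,0,0,0,0],[0,0,0,0,0,0,0],[0,0,0,0,0,0,0]]]}}

```text
clock: 11.45
position: [0.5149, 0.0379, 0.0823]
tool_rot: [-2.864, 0.0, -0.029]
force: [0.0, 0.3, -4.1]
grip_width: 0.0173
finger_force: 79.1
```

```bash
python3 - <<'E'
from h import *
o=bot.observe(); print(o['clock'],o['qpos'],o['position'],np.degrees(o['tool_rot']),o['force'],o['moment'])
a=cv2.resize(bot.grab_frame('scene')[170:245,205:305],(620,465),interpolation=2)
cv2.imwrite('pics/t6.png',a[:,:,::-1])
E
```

```text
11.45 [-0.36051436  0.65931845  0.48113995  2.02861902 -0.91323261  0.74301691
 -0.80707819] [0.51485689 0.03785588 0.08233591] [-1.64094536e+02  6.13941391e-04 -1.66485653e+00] [ 0.04154265  0.2674717  -4.14893707] [-0.80443533  0.02225815 -0.020209  ]
```

View pics/t6.png

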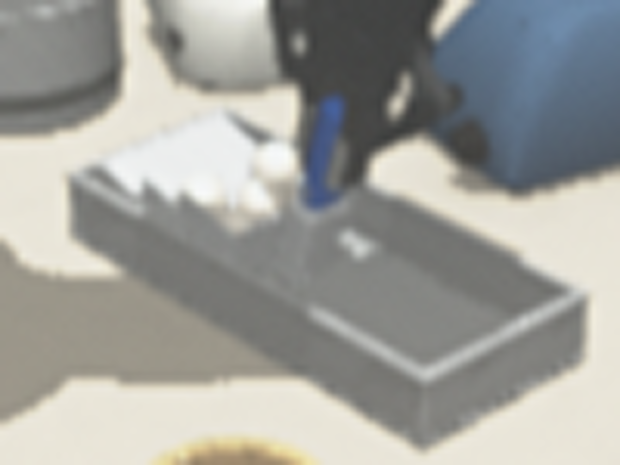

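At least four balls show against the back wall, around (205–275,160–215) in the crop, and the nose part is empty. The weight reading agrees with four or five. Next is the lift and carry.

```bash
cat >> h.py <<'E'
jar=np.array([.5557,.3598,0]); 
def sc(nose,tilt,yaw=88.3): # tool pose for scoop nose position and nose-up tilt
    t=np.radians(yaw-90); R=down(yaw-90,tilt,(np.cos(t),np.sin(t),0))
    return np.array(nose)-R.apply([0,-.125,.0715]),R
E
python3 - <<'E'
from h import *
u=np.array([.0297,.9996,0]); N=jar-.022*u
p0,R0=cur()
A=(p0+[0,0,.11],R0)
B=sc(N+[0,0,.15],16); C=sc(N+[0,0,.128],16)
print(A[0],B[0],C[0]); chain([A,B,C])
E
```

```text
[0.51485861 0.03780216 0.19230926] [0.55089731 0.19800458 0.18427554] [0.55089731 0.19800458 0.16227554]
[-0.0, -0.0301, -0.1058, 0.0, 0.0, 0.0]
[0.0313, -0.1528, 0.0519, 0.0003, 0.0, 0.0001]
[0.0, 0.0061, 0.0211, 0.0, 0.0, 0.0]
```

Emit:
{"name": "move_arm", "arguments": {"moves": [[[0,0,-0.0014,-0.005,0,0,0],[0,0,-0.0043,-0.015,0,0,0],[0,0,-0.0085,-0.03,0,0,0],[0,0,-0.0128,-0.045,0,0,0],[0,0,-0.017,-0.06,0,0,0]]]}}

```text
clock: 12.0
position: [0.515, 0.0376, 0.1466]
tool_rot: [-2.864, -0.001, -0.029]
force: [0.3, -0.7, -5.4]
grip_width: 0.0171
finger_force: 79.1
```

Emit:
{"name": "move_arm", "arguments": {"moves": [[[0,0,-0.0043,-0.015,0,0,0],[0,0,-0.0085,-0.03,0,0,0],[0,0,-0.0114,-0.04,0,0,0],[0,0,-0.013,-0.046,0,0,0],[0,0,-0.013,-0.046,0,0,0]]]}}

```text
clock: 12.5
position: [0.5151, 0.0376, 0.1932]
tool_rot: [-2.864, -0.001, -0.029]
force: [0.5, 0.2, -5.7]
grip_width: 0.0173
finger_force: 79.1
```

```bash
python3 - <<'E'
from h import *
o=bot.observe(); print(o['clock'],o['qpos'],o['position'],np.degrees(o['tool_rot']),o['force'],o['moment'])
a=cv2.resize(bot.grab_frame('scene')[150:245,195:305],(660,570),interpolation=2)
cv2.imwrite('pics/t7.png',a[:,:,::-1])
u=np.array([.0297,.9996,0]); N=jar-.022*u
chain([sc(N+[0,0,.15],16)])
E
```

```text
12.5 [-0.4747548   0.49020783  0.62902256  1.96170488 -0.71937577  0.93323243
 -1.01473484] [0.51510852 0.03763513 0.19315694] [-1.64075821e+02 -5.31553406e-02 -1.66580824e+00] [ 0.49136173  0.24604116 -5.70093159] [-0.84422796 -0.01047819  0.01064745]
[0.0314, -0.1529, 0.0522, 0.0002, 0.0, 0.0001]
```

View pics/t7.png

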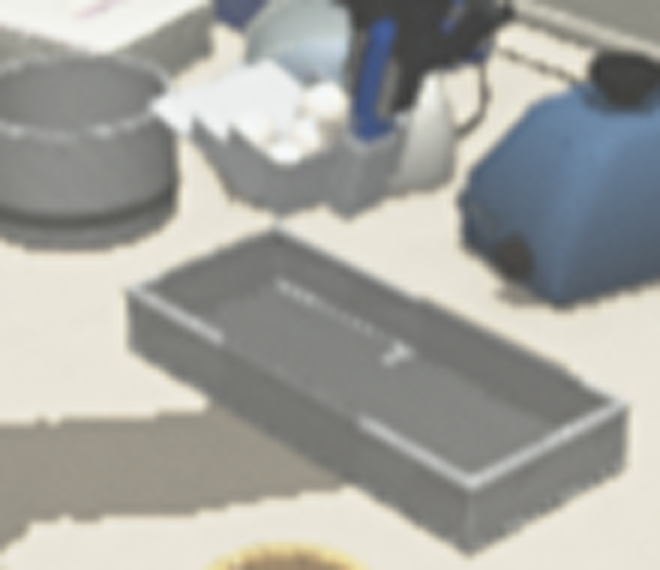

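The tray looks empty and all five balls ride in the scoop, with white spheres around (265–325,100–150) in the crop. Next I carry it over the jar. That was the tenth picture, so from here I check by numbers.

Emit:
{"name": "move_arm", "arguments": {"moves": [[[0,0.0013,-0.006,0.002,0,0,0],[0,0.0038,-0.0183,0.0063,0,0,0],[0,0.0069,-0.0336,0.0115,0,0,0],[0,0.0107,-0.052,0.0177,0,0,0],[0,0.0148,-0.0719,0.0245,0,0,0]]]}}

```text
clock: 13.05
position: [0.532, 0.115, 0.1883]
tool_rot: [-2.864, 0.001, -0.029]
force: [0.2, 0.6, -4.1]
grip_width: 0.0171
finger_force: 79.1
```

Emit:
{"name": "move_arm", "arguments": {"moves": [[[0,0.0041,-0.0199,0.0068,0,0,0],[0,0.0082,-0.0398,0.0136,0,0,0],[0,0.0119,-0.0581,0.0198,0,0,0],[0,0.0148,-0.0719,0.0245,0,0,0],[0,0.0166,-0.081,0.0277,0,0,0]]]}}

```text
clock: 13.55
position: [0.5507, 0.2, 0.1838]
tool_rot: [-2.864, 0.001, -0.027]
force: [-0.9, -0.3, -4.3]
grip_width: 0.0173
finger_force: 79.1
```

Emit:
{"name": "move_arm", "arguments": {"moves": [[[0,0,0,0,0,0,0],[0,0,0,0,0,0,0],[0,0,0,0,0,0,0]]]}}

```text
clock: 13.85
position: [0.551, 0.1969, 0.1843]
tool_rot: [-2.864, -0.0, -0.031]
force: [-0.0, 0.5, -5.5]
grip_width: 0.0174
finger_force: 79.1
```

```bash
python3 - <<'E'
from h import *
o=bot.observe(); print(o['clock'],o['qpos'],o['position'],np.degrees(o['tool_rot']),o['force'],o['moment'])
p0,R0=cur(); print("nose-jar",p0+R0.apply([0,-.125,.0715])-jar)
u=np.array([.0297,.9996,0]); N=jar-.022*u
for ti,z in((8,.125),(0,.108),(-6,.1),(-12,.095),(-25,.09),(-35,.09)): print(ti,end=' '); chain([sc(N+[0,0,z],ti)])
E
```

```text
13.85 [-0.71229223  0.56344645  0.59014493  1.85715415 -0.7682842   0.89136247
 -1.28412924] [0.55104548 0.19694019 0.18430298] [-1.64105118e+02 -6.05643757e-03 -1.75029824e+00] [-0.02987751  0.45782205 -5.49341096] [-0.86420334  0.04720658 -0.02624786]
nose-jar [-0.00038078 -0.02312249  0.14977089]
8 [-0.0002, -0.0053, 0.0076, -0.0219, -0.0, -0.0001]
0 [-0.0002, -0.014, 0.009, -0.0442, -0.0, -0.0001]
-6 [-0.0002, -0.0231, 0.0067, -0.0608, -0.0, -0.0001]
-12 [-0.0002, -0.0341, 0.0028, -0.0775, -0.0, -0.0001]
-25 [-0.0002, -0.062, -0.0066, -0.1136, -0.0, -0.0001]
-35 [-0.0002, -0.0864, -0.0128, -0.1414, 0.0, -0.0001]
```

Emit:
{"name": "move_arm", "arguments": {"moves": [[[0,0,-0.002,0.003,-0.009,0,0],[0,0,-0.0053,0.0076,-0.0219,0,0],[0,0,-0.0095,0.0085,-0.033,0,0],[0,0,-0.014,0.009,-0.0442,0,0],[0,0,-0.014,0.009,-0.0442,0,0]]]}}

```text
clock: 14.35
position: [0.5511, 0.2161, 0.179]
tool_rot: [3.14, 0.0, -0.026]
force: [-0.1, 0.5, -5.1]
grip_width: 0.017
finger_force: 79.2
```

```bash
python3 - <<'E'
from h import *
o=bot.observe(); print(o['qpos'],o['force'],o['moment'])
p0,R0=cur(); print("nose-jar",p0+R0.apply([0,-.125,.0715])-jar)
u=np.array([.0297,.9996,0]); N=jar-.022*u
for ti,z in((-3,.104),(-6,.1),(-9,.097),(-12,.094)): print(ti,end=' '); chain([sc(N+[0,0,z],ti)])
print('next')
for ti,z in((-16,.092),(-20,.09),(-25,.089),(-30,.089)): print(ti,end=' '); chain([sc(N+[0,0,z],ti)],sc(N+[0,0,.094],-12))
E
```

```text
[-0.96550011  0.65491013  0.74925008  1.76702952 -0.5386893   0.93746562
 -1.58605424] [-0.11001492  0.54321826 -5.13489646] [-0.06093276  0.04248841 -0.01594114]
nose-jar [-0.00141645 -0.01886183  0.10732635]
-3 [0.0003, -0.0007, -0.0029, -0.0081, 0.0, 0.0006]
-6 [0.0004, -0.0049, -0.0052, -0.0164, 0.0, 0.0006]
-9 [0.0004, -0.0095, -0.0082, -0.0247, -0.0, 0.0006]
-12 [0.0004, -0.0144, -0.0109, -0.0331, -0.0, 0.0006]
next
-16 [-0.0, -0.0057, -0.0066, -0.0111, 0.0, 0.0]
-20 [-0.0, -0.012, -0.0128, -0.0222, -0.0, 0.0]
-25 [-0.0, -0.0203, -0.0214, -0.0361, 0.0, 0.0]
-30 [-0.0, -0.0293, -0.0302, -0.05, 0.0, 0.0]
```

Emit:
{"name": "move_arm", "arguments": {"moves": [[[0,0,-0.0017,-0.0029,-0.0081,0,0],[0,0,-0.0059,-0.0052,-0.0164,0,0],[0,0,-0.0105,-0.0082,-0.0247,0,0],[0,0,-0.0154,-0.0109,-0.0331,0,0],[0,0,-0.0154,-0.0109,-0.0331,0,0]]]}}

```text
clock: 14.85
position: [0.5517, 0.2303, 0.1898]
tool_rot: [2.934, 0.001, -0.027]
force: [-0.3, 0.2, -4.8]
grip_width: 0.0173
finger_force: 79.4
```

Emit:
{"name": "move_arm", "arguments": {"moves": [[[0,0,0,0,0,0,0],[0,0,0,0,0,0,0],[0,0,0,0,0,0,0],[0,0,0,0,0,0,0],[0,0,0,0,0,0,0]]]}}

```text
clock: 15.35
position: [0.552, 0.2289, 0.1905]
tool_rot: [2.934, -0.0, -0.03]
force: [1.2, 0.5, -2.8]
grip_width: 0.0173
finger_force: 79.6
```

Emit:
{"name": "move_arm", "arguments": {"moves": [[[0,0,-0.0028,-0.0033,-0.0056,0,0],[0,0,-0.0057,-0.0066,-0.0111,0,0],[0,0,-0.0088,-0.0096,-0.0167,0,0],[0,0,-0.012,-0.0128,-0.0222,0,0],[0,0,-0.012,-0.0128,-0.0222,0,0]]]}}

```text
clock: 15.85
position: [0.552, 0.2457, 0.1997]
tool_rot: [2.791, 0.0, -0.026]
force: [0.2, 0.5, -2.6]
grip_width: 0.0174
finger_force: 79.6
```

```bash
python3 - <<'E'
from h import *
o=bot.observe(); print(o['qpos'],o['force'],o['moment'],np.degrees(o['tool_rot']))
p0,R0=cur(); print("nose-jar",p0+R0.apply([0,-.125,.0715])-jar)
u=np.array([.0297,.9996,0]); N=jar-.022*u
for ti,z in((-25,.089),(-30,.089)): print(ti,end=' '); chain([sc(N+[0,0,z],ti)])
E
```

```text
[-1.17654926  0.82567014  0.90241581  1.57748163 -0.32717489  1.16380229
 -1.85360726] [ 0.2252937   0.46874366 -2.55300639] [ 0.56601753 -0.02005763  0.03380717] [ 1.59937861e+02  1.79887677e-02 -1.48915733e+00]
nose-jar [-0.00127941 -0.02125172  0.08968308]
-25 [0.0003, -0.0062, -0.0096, -0.0137, -0.0002, 0.0006]
-30 [0.0003, -0.0138, -0.0196, -0.0276, -0.0002, 0.0006]
```

Force is back to the empty value, so the balls have left. I'll tip a little more to be sure, then raise and level the scoop.

Emit:
{"name": "move_arm", "arguments": {"moves": [[[0,0,-0.003,-0.005,-0.007,0,0],[0,0,-0.0062,-0.0096,-0.0137,0,0],[0,0,-0.01,-0.0146,-0.0207,0,0],[0,0,-0.01,-0.0146,-0.0207,0,0],[0,0,-0.01,-0.0146,-0.0207,0,0]]]}}

```text
clock: 16.35
position: [0.5527, 0.2576, 0.2104]
tool_rot: [2.665, 0.0, -0.029]
force: [-1.0, -0.4, -2.7]
grip_width: 0.017
finger_force: 79.7
```

```bash
python3 - <<'E'
from h import *
o=bot.observe(); print(o['qpos'],o['force'])
p0,R0=cur()
chain([(p0+[0,0,.08],R0),((.545,.14,.28),down(-1.7)),((.52,-.04,.26),down(-1.7)),((.46,-.21,.25),down(13)),((.443,-.357,.24),down(28))])
E
```

```text
[-1.21744979  0.89582742  0.93647322  1.49202408 -0.26802798  1.27030578
 -1.91772894] [-0.97340902 -0.44199196 -2.6843114 ]
[-0.0, 0.0367, -0.0711, 0.0, 0.0, 0.0]
[-0.0043, 0.0998, 0.0633, 0.0759, -0.0, 0.0]
[-0.0196, 0.1807, 0.02, 0.0, 0.0, 0.0]
[-0.0549, 0.1717, 0.01, 0.0, 0.0, -0.0408]
[-0.0496, 0.1394, 0.01, -0.0, 0.0, -0.0417]
```

Emit:
{"name": "move_arm", "arguments": {"moves": [[[0,0,0.0092,-0.0178,0,0,0],[0,0,0.0183,-0.0355,0,0,0],[0,0,0.0275,-0.0533,0,0,0],[0,0,0.0367,-0.0711,0,0,0],[0,0,0.0367,-0.0711,0,0,0]]]}}

```text
clock: 16.85
position: [0.5537, 0.2569, 0.2931]
tool_rot: [2.667, -0.003, -0.031]
force: [0.4, 0.1, -2.5]
grip_width: 0.017
finger_force: 79.9
```

Emit:
{"name": "move_arm", "arguments": {"moves": [[[0,-0.001,0.025,0.012,0.016,0,0],[0,-0.002,0.05,0.026,0.033,0,0],[0,-0.003,0.075,0.043,0.053,0,0],[0,-0.0043,0.0998,0.0633,0.0759,0,0],[0,-0.0043,0.0998,0.0633,0.0759,0,0]]]}}

```text
clock: 17.35
position: [0.5446, 0.1303, 0.2813]
tool_rot: [-3.137, -0.002, -0.045]
force: [0.8, -1.2, -1.6]
grip_width: 0.0167
finger_force: 80.1
```

Emit:
{"name": "move_arm", "arguments": {"moves": [[[0,-0.005,0.045,0.005,0,0,0],[0,-0.01,0.09,0.01,0,0,0],[0,-0.015,0.135,0.015,0,0,0],[0,-0.0196,0.1807,0.02,0,0,0],[0,-0.0196,0.1807,0.02,0,0,0]]]}}

```text
clock: 17.85
position: [0.518, -0.0461, 0.2601]
tool_rot: [3.139, 0.0, -0.038]
force: [0.3, 0.8, -1.7]
grip_width: 0.0173
finger_force: 80.3
```

```bash
python3 - <<'E'
from h import *
o=bot.observe(); print(o['clock'],o['qpos'],o['position'],np.degrees(o['tool_rot']),o['force'])
a=bot.grab_frame('top'); b=cv2.imread('pics/top0.png')[:,:,::-1]
def white(i,x0,x1,y0,y1):
    m=(i[y0:y1,x0:x1].min(2)>175).astype(np.uint8); n,_,s,c=cv2.connectedComponentsWithStats(m); return [(s[k,4],*(c[k]+[x0,y0]).round(1)) for k in range(1,n) if s[k,4]>5]
print('tray before',white(b,221,275,190,226)); print('tray now',white(a,221,275,190,226)); print('jar before',white(b,139,187,172,217)); print('jar now',white(a,139,187,172,217))
chain([((.46,-.21,.25),down(13)),((.443,-.357,.24),down(28)),((.443,-.357,.1),down(28)),((.443,-.357,.0725),down(28))])
E
```

```text
17.85 [-0.66812719  0.44921435  0.88643198  1.87027217 -0.40486942  1.01404993
 -1.21973648] [ 0.51798992 -0.04612371  0.26006087] [ 1.79876113e+02  1.91472610e-02 -2.19643447e+00] [ 0.27849211  0.75335538 -1.68739573]
tray before [(np.int32(25), np.float64(227.7), np.float64(195.1)), (np.int32(10), np.float64(241.5), np.float64(192.0)), (np.int32(7), np.float64(260.0), np.float64(192.0)), (np.int32(25), np.float64(246.1), np.float64(197.5)), (np.int32(24), np.float64(228.0), np.float64(208.3)), (np.int32(27), np.float64(244.4), np.float64(216.3)), (np.int32(24), np.float64(230.2), np.float64(219.8))]
tray now [(np.int32(26), np.float64(257.2), np.float64(193.6)), (np.int32(364), np.float64(233.6), np.float64(212.7)), (np.int32(58), np.float64(241.5), np.float64(202.5))]
jar before [(np.int32(7), np.float64(176.7), np.float64(206.0))]
jar now [(np.int32(37), np.float64(173.8), np.float64(185.2)), (np.int32(8), np.float64(180.6), np.float64(188.5)), (np.int32(36), np.float64(151.0), np.float64(190.1)), (np.int32(36), np.float64(160.5), np.float64(196.8)), (np.int32(41), np.float64(170.9), np.float64(208.8)), (np.int32(35), np.float64(151.3), np.float64(205.1)), (np.int32(11), np.float64(184.0), np.float64(209.5))]
[-0.0529, 0.169, 0.0102, 0.0002, 0.0001, -0.0418]
[-0.0496, 0.1394, 0.01, -0.0, 0.0, -0.0417]
[0.0, -0.0, 0.14, 0.0, 0.0, 0.0]
[0.0, -0.0, 0.0275, 0.0, 0.0, 0.0]
```

All five balls now show as blobs inside the jar. I'll set the scoop back where it came from.

Emit:
{"name": "move_arm", "arguments": {"moves": [[[0,-0.013,0.042,0.002,0,0,-0.01],[0,-0.026,0.084,0.005,0,0,-0.02],[0,-0.04,0.126,0.008,0,0,-0.03],[0,-0.053,0.169,0.01,0,0,-0.0418],[0,-0.053,0.169,0.01,0,0,-0.0418]]]}}

```text
clock: 18.4
position: [0.4594, -0.2121, 0.2506]
tool_rot: [3.139, 0.001, 0.228]
force: [0.4, 0.4, -2.7]
grip_width: 0.0172
finger_force: 80.3
```

Emit:
{"name": "move_arm", "arguments": {"moves": [[[0,-0.013,0.036,0.002,0,0,-0.011],[0,-0.026,0.072,0.005,0,0,-0.022],[0,-0.039,0.11,0.008,0,0,-0.033],[0,-0.0496,0.1394,0.01,0,0,-0.0417],[0,-0.0496,0.1394,0.01,0,0,-0.0417]]]}}

```text
clock: 18.9
position: [0.4446, -0.3575, 0.24]
tool_rot: [3.14, 0.002, 0.492]
force: [-0.5, 0.9, -2.3]
grip_width: 0.0174
finger_force: 80.2
```

Emit:
{"name": "move_arm", "arguments": {"moves": [[[0,0,0,0.03,0,0,0],[0,0,0,0.07,0,0,0],[0,0,0,0.11,0,0,0],[0,0,0,0.14,0,0,0],[0,0,0,0.14,0,0,0]]]}}

```text
clock: 19.4
position: [0.4449, -0.3519, 0.0972]
tool_rot: [-3.137, 0.003, 0.495]
force: [-0.4, 0.1, -1.6]
grip_width: 0.0174
finger_force: 80.2
```

```bash
python3 - <<'E'
from h import *
o=bot.observe(); print(o['clock'],o['position'],np.degrees(o['tool_rot']),o['force'])
chain([((*o['position'][:2],.0715),down(28))])
E
```

```text
19.4 [ 0.44492408 -0.35187375  0.09721709] [-179.73760238    0.1889317    28.38480097] [-0.3528187   0.14811648 -1.56673006]
[0.0001, 0.0001, 0.0257, -0.0007, 0.0005, 0.0011]
```

Emit:
{"name": "move_arm", "arguments": {"moves": [[[0,0,0,0.01,0,0,0],[0,0,0,0.02,0,0,0],[0,0,0,0.025,0,0,0],[0,0,0,0.0275,0,0,0],[0,0,0,0.0275,0,0,0]]]}}

```text
clock: 19.9
position: [0.4463, -0.3542, 0.0733]
tool_rot: [3.141, 0.0, 0.495]
force: [-0.4, 0.4, -1.9]
grip_width: 0.0168
finger_force: 80.3
```

Emit:
{"name": "move_arm", "arguments": {"moves": [[[0,0,0,0,0,0,0],[0,0,0,0,0,0,0]]], "force": 20}}

```text
clock: 20.1
position: [0.4463, -0.3543, 0.0735]
tool_rot: [3.141, 0.0, 0.495]
force: [0.5, 0.5, -2.6]
grip_width: 0.0172
finger_force: 80.3
```

Emit:
{"name": "move_arm", "arguments": {"moves": [[[0,0,0,0.001,0,0,0],[0,0,0,0.002,0,0,0],[0,0,0,0.0022,0,0,0],[0,0,0,0.0022,0,0,0]]]}}

```text
clock: 20.5
position: [0.4464, -0.3543, 0.0716]
tool_rot: [3.141, -0.0, 0.495]
force: [-2.3, 2.8, 11.2]
grip_width: 0.017
finger_force: 82.4
```

Emit:
{"name": "move_arm", "arguments": {"moves": [[[0.25,0,0,0,0,0,0],[0.4,0,0,0,0,0,0],[1,0,0,0,0,0,0],[1,0,0,0,0,0,0],[1,0,0,0,0,0,0]]]}}

```text
clock: 21.0
position: [0.4462, -0.3542, 0.0709]
tool_rot: [3.141, 0.0, 0.495]
force: [0.7, -1.5, 0.0]
grip_width: 0.076
finger_force: 0.0
```

Emit:
{"name": "move_arm", "arguments": {"moves": [[[1,0,0,0,0,0,0],[1,0,0,0,0,0,0],[1,0,0,0,0,0,0]]]}}

```text
clock: 21.3
position: [0.4462, -0.3542, 0.0709]
tool_rot: [3.141, 0.0, 0.495]
force: [-0.3, 0.7, -0.6]
grip_width: 0.0857
finger_force: 0.0
```

Emit:
{"name": "move_arm", "arguments": {"moves": [[[1,0,0,-0.02,0,0,0],[1,0,0,-0.05,0,0,0],[1,0,0,-0.09,0,0,0],[1,0,0,-0.13,0,0,0],[1,0,0,-0.16,0,0,0]]]}}

```text
clock: 21.8
position: [0.4462, -0.3543, 0.2333]
tool_rot: [3.14, -0.0, 0.495]
force: [0.8, 0.2, -0.6]
grip_width: 0.0855
finger_force: 0.0
```

Emit:
{"name": "move_arm", "arguments": {"moves": [[[1,0,0,0,0,0,0],[1,0,0,0,0,0,0],[1,0,0,0,0,0,0],[1,0,0,0,0,0,0],[1,0,0,0,0,0,0]]]}}

```text
clock: 22.3
position: [0.4459, -0.3539, 0.2302]
tool_rot: [-3.141, 0.001, 0.495]
force: [0.3, -0.2, -0.1]
grip_width: 0.0859
finger_force: 0.0
```

```bash
python3 - <<'E'
from h import *
import cv2
a=bot.grab_frame('scene').astype(int)
m=((a[:,:,2]-a[:,:,0]>60)).astype(np.uint8); m[:, :330]=0; m[:,370:]=0
ys,xs=np.nonzero(m[235:290,:]); print('handle px',xs.min(),xs.max(),ys.min()+235,ys.max()+235, 'expected', p('scene',(.4462,-.3542,.122)),p('scene',(.4462,-.3542,.05)))
b=bot.grab_frame('top'); m=(b[172:217,139:187].min(2)>175).astype(np.uint8); n,_,s,c=cv2.connectedComponentsWithStats(m); print([(int(s[k,4]),c[k].round(1)+[139,172]) for k in range(1,n) if s[k,4]>20])
print(bot.observe()['force'],bot.observe()['clock'])
E
```

```text
handle px 346 350 246 267 expected [348.49921303 246.46057384] [345.24674556 269.23072755]
[(36, array([173.8, 185.3])), (36, array([151. , 190.1])), (35, array([160.4, 196.8])), (32, array([151.4, 205.2])), (27, array([168.3, 210.1]))]
[ 0.31787483 -0.66294431 -0.59264044] 22.4
```

Emit:
{"name": "move_arm", "arguments": {"moves": [[[1,0,0,0,0,0,0],[1,0,0,0,0,0,0],[1,0,0,0,0,0,0],[1,0,0,0,0,0,0],[1,0,0,0,0,0,0]]]}}

```text
clock: 22.9
position: [0.4462, -0.3541, 0.231]
tool_rot: [3.141, 0.0, 0.495]
force: [-0.2, 0.4, 0.7]
grip_width: 0.0856
finger_force: 0.0
```

Emit:
{"name": "move_arm", "arguments": {"moves": [[[1,0,0,0,0,0,0],[1,0,0,0,0,0,0],[1,0,0,0,0,0,0],[1,0,0,0,0,0,0],[1,0,0,0,0,0,0]]]}}

```text
clock: 23.4
position: [0.4462, -0.354, 0.2309]
tool_rot: [3.141, 0.0, 0.495]
force: [-0.3, 0.2, 0.3]
grip_width: 0.0854
finger_force: 0.0
```

```bash
python3 - <<'E'
from h import *
b=bot.grab_frame('top'); m=(b[172:217,139:187].min(2)>175).astype(np.uint8); n,_,s,c=cv2.connectedComponentsWithStats(m); print([(int(s[k,4]),c[k].round(1)+[139,172]) for k in range(1,n) if s[k,4]>20])
print(bot.job_done())
E
```

```text
[(35, array([173.8, 185.4])), (36, array([151. , 190.1])), (33, array([160.4, 196.6])), (33, array([151.3, 205.1])), (36, array([170.2, 209.3]))]
the job is handed in; nothing more can be done
None
```

I handed the job in at about 23 s: the top camera shows all five balls in the jar, and the scoop stands released on the bench where it started; no verdict was returned, and one ball had still been shifting slightly in the last pictures.

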